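Hold the wide ticket clip open over the ticket card

TASK

Two spring clips are clamped on the fin of the low steel rack. Take the wider, taller one off by squeezing its two tails together, and bring it jaws-down to the middle of the top edge of the upright ticket card, so that its open jaws stand on either side of the card and reach about two centimetres down past the edge. Finish while still holding it there squeezed wide open, square to the card and touching neither the card nor its stand, so that a second ticket can be slipped in; leave the small clip on its rack and the other things where they are.

Things in the scene. Friction and masses are not known exactly. Their poses are not given: they have to be found in the camera images.
- clip_tails (a point): Point midway between the two tails of the wide spring clip, 29 mm above its pivot pin and 18 mm below the tail tops, about 86 mm above the table at the start. Closed, the tails flare as they rise: 28 mm over the outsides at the pin, 56 mm at the top. Squeezed to the stop they are parallel, about 26 mm over the outsides. Squeezing takes about 5 N at first, 11 N at the stop. Axes as clip.
- clip_jaw_a (a point): Inner face of the lip of the wide clip's jaw at -x, at mid width, 44 mm below the pivot pin (the lip's lowest point is 3 mm lower). Its x, y, z axes are those of clip_tails.
- clip_jaw_b (a point): Inner face of the lip of the wide clip's other jaw (at +x), at mid width. Clamped on the fin the two lips are 4 mm apart; squeezed to the stop, about 30 mm.
- clip_lever (a joint): Opening of the wide clip, angle between its two levers (rad): 0 when clamped on the 4 mm fin, -0.08 empty and shut, 0.60 squeezed fully open (a stop). Spring-loaded to shut.
- clip: The wide spring clip (about 80 g): two mirrored bright steel levers 40 mm wide on a dark coil spring, 95 mm high. Origin on the pivot pin at mid width, 57 mm above the table at the start. It starts jaws down, clamped on the rack's fin; z up, y along pin and fin, x across the fin: the squeeze direction. The frame is that of the -x lever, which turns 0.3 rad about y when fully squeezed.
- clip_rack: Fixed low steel rack: base plate 60 x 190 x 10 mm with an upright fin 4 mm thick and 180 mm long along its y axis, from the plate to 34 mm above the table. Origin under its centre, on the table. The two clips sit about 45 mm either side of its centre, which is which varies.
- ticket_stand: Fixed card stand: steel base 64 x 150 x 14 mm with two slot rails up to 28 mm high, in which an upright white ticket card stands: 4 mm thick (along x), 130 mm wide (along y), its top edge 135 mm above the table. Origin under its centre, on the table.
- card_edge (a point): Middle of the card's top edge: x across the card's thickness, y along the edge, z up. 135 mm above the table.
- small_clip_tails (a point): The small spring clip, same form, 22 mm wide and 66 mm high, clamped on the same fin; to be left there. The point lies between its tails, about 63 mm above the table.
- ramekin: Loose small stainless sauce cup, 65 mm across, 37 mm high; a bystander. Origin under its centre.
- tub: Loose round lidded food tub, 129 mm across, 56 mm high; a bystander. Origin under its centre.
- wind_timer: Loose round wind-up timer, 66 mm across, 53 mm high; a bystander. Origin under its centre.

How it is judged:
On the way:
1. the wide clip is squeezed open and lifted clear of the rack (value of joint clip_lever above 0.3 rad and distance of clip from where it was at the start of the episode above 0.05 m and contact force between the fingers and clip above 1 N and contact force between clip and clip_rack below 0.3 N), for 0.2 s.
At the end, for the whole second after the job is handed in: Fingers hold the wide clip open (over 0.35 rad), still, off card and stand; a lip each side of the card, 4 mm or more from its mid-plane, 10 mm or more below its edge, pin above it; within 25 mm of mid-edge, 0.25 rad of square; small clip within 15 mm, other things 30 mm of their start (value of joint clip_lever above 0.35 rad and contact force between the fingers and clip above 1 N and contact force between each of clip, the arm and ticket_stand below 0.2 N and z of each of clip_jaw_a, clip_jaw_b in the frame of card_edge below -0.01 m and z of clip in the frame of card_edge above 0.004 m and y of clip in the frame of card_edge between -0.025 and 0.025 m and ((x of clip_jaw_a in the frame of card_edge below -0.004 m and x of clip_jaw_b in the frame of card_edge above 0.004 m) or (x of clip_jaw_a in the frame of card_edge above 0.004 m and x of clip_jaw_b in the frame of card_edge below -0.004 m)) and angle between the y axis of clip and the y axis of card_edge, either way round below 0.25 rad and linear speed of clip below 0.02 m/s and distance of small_clip_tails from where it was at the start of the episode below 0.015 m and distance of each of ramekin, tub, wind_timer from where it was at the start of the episode below 0.03 m); the arm keeps its last pose, push and grip.
It fails at once if the small clip is pulled off or pushed along the rack (distance of small_clip_tails from where it was at the start of the episode above 0.03 m).
It fails at once if a bystander is knocked away (distance of any of ramekin, tub, wind_timer from where it was at the start of the episode above 0.05 m).
It also fails if it takes over 42 s, if anything falls off the work surface, if the arm or the gripper's body presses on something with over 40 N, if the wrist force passes 120 N, or if a joint passes its speed limit or range.

ROBOT

A 6-joint arm with a two-finger parallel gripper is mounted at the origin on a cart in front of the work surface, level with it; the furniture and walls round the work are solid. World frame = base frame: x ahead of the robot, y to its left, z up, the work surface at z = 0. Lengths are in m, angles in rad, forces in N, time in s.
With the tool pointing down it reaches from about 0.25 to 0.775 m from the base axis. Payload 4 kg.
Tool frame: the origin (TCP) lies midway between the tips of the shut fingers; the grasp point (between the pads) lies behind it (tcp_to_grasp is the z of the grasp point in the tool frame, in m); z points along the fingers, y is the line along which they close (so a half turn about z gives the same grasp; the last joint's range is limited). The gripper opens to 94 mm and grips with 3 to 60 N. Pads are 16 mm wide; open, the fingers measure 119 mm over their backs; the gripper's body (75 mm by 177 mm) begins 78 mm behind the grasp point.
Start: joints at [1.208, 0.087, 1.371, -0, 1.684, -0.103], TCP at [0.141, 0.532, 0.206] pointing down, gripper open.
Joint ranges: [-3.1, 3.1], [-0.76, 2.03], [0.27, 2.55], [-1.08, 4.22], [0.17, 2.65], [-2.57, 2.57]. Speed limits (rad/s): [2.79, 2.79, 3.14, 3.14, 3.14, 3.14].

INTERFACE

Orientations are given as a rotation vector (axis times angle).
In Python, from plant import sense, grab_frame, camera_params, close_job, tcp_to_grasp gives the robot as it stands.
- The arm moves only by the tool servo_tool, never from a script. Its argument "moves" is a list of rows, each a list of 5 numbers: the shift along the tool's x, y, z each as a share of 0.25 m, from -1 to 1, then the turn about the tool's z as a share of 180 degrees, from -1 to 1, then the gripper's target within -1 to 1 (fully open at 1, half-way at 0, shut at -1). A call has 1 to 5 rows; each row shifts and turns the commanded pose from where the row before left it, along the tool's axes as they then stand; what a row does not reach is not made up. A row lasts 1/10 s, in which the tool goes at most 50 mm and 8.59 degrees, less where a joint would pass 70% of its speed; a pose out of reach is approached as far as the arm can. A call with a number of a shift or a turn outside -1 to 1 is refused whole. A call with a gripper value outside its range is refused whole. The fingers move at their own pace and stop on an object; the grip force is fixed at half the most. Time passes only in rows, so rows that do not move let the fingers close. It gives the time, the measured TCP pose, the force, the opening and the grip force at its end, in the units of the state.
- sense(): the state, without advancing time (a new reading comes with each control period).
- grab_frame(name): name is "scene" or "top" or "wrist"; returns the picture (384x512x3 uint8, red, green, blue); there is no depth.
- camera_params(name): a dict with "mtx" (3x3 intrinsics, pixels), "R" (3x3) and "t" (3): a world point X has camera coordinates R X + t; the wrist camera has in their place "mount" (4x4, takes a point from camera to tool coordinates, whose origin is the TCP and whose axes are the flange's). Camera axes: x right, y down, z forward; pixel columns grow to the right and rows downward; lengths in m; the calibration is good to about 2 mm. A picture is of the moment at which its call begins: read the wrist's pose just before it. camera_params takes no time and is no camera call.
- close_job(): hands the job in; it is judged then, once.
The state is a dict: "time": time; "joint_positions": joint angles; "qd": joint speeds; "joint_torque": joint torques, N m; "ee_pos": TCP position; "eef_rot": TCP orientation; "force": force on the tool from outside, world axes, zero at the start; "wrist_torque": the same for the moment, N m; "finger_gap": opening from 0.0 (shut) to 1.0 (fully open); "grip_force": force on a finger pad.
Only numpy, scipy, OpenCV 4.12 (cv2) and the standard library are available. Lean on these libraries where they do the work, as an engineer would, in place of code of your own. Each camera call takes 0.05 s, during which the arm holds its last target. There are 200 camera calls.

## Working session

There is one attempt and no reset: what is moved stays moved. The work goes in short steps, Python scripts to look and compute and a tool call to move; the robot and the scene stay as the last step left them, time stands still between calls to the robot, and variables do not carry over. Pictures are saved under pics/ and viewed, at most 10 in all, crops included, and the job is handed in when it is done.

Besides the shell and the picture viewer there is one more tool, called after "Request:" as name([rows], argument=value, ...), one row to a line, values as JSON. servo_tool: Moves the arm, as the interface text tells. Shift numbers are shares of 0.25 m and turn numbers shares of 180 degrees, none past 1 either way. Its arguments: {"type":"object","properties":{"moves":{"type":"array","items":{"type":"array","items":{"type":"number","minimum":-1,"maximum":1}}}},"required":["moves"]}

```bash
mkdir -p pics; python3 - <<'E'
from plant import *
import cv2,numpy as np
print(sense(),tcp_to_grasp)
a=grab_frame("scene");b=grab_frame("top")
cv2.imwrite("pics/scene.png",a[...,::-1]);cv2.imwrite("pics/top.png",b[...,::-1])
for n in("scene","top","wrist"):print(n,camera_params(n))
E
```

```text
{'time': 0.0, 'joint_positions': array([ 1.20790958e+00,  8.79439071e-02,  1.37222678e+00, -3.42042617e-05,
        1.68360626e+00, -1.03107762e-01]), 'qd': array([0.00093873, 0.00163712, 0.00182293, 0.00175048, 0.00029211,
       0.00086019]), 'joint_torque': array([-6.35636061e-04, -3.40192223e+01, -3.02424753e+01,  7.15700048e-02,
        3.30420630e-02, -1.71201041e-04]), 'ee_pos': array([0.14110212, 0.53102713, 0.20432419]), 'eef_rot': array([-0.4068581 , -3.1146587 ,  0.00335019]), 'force': array([ 0.03126497,  0.40242939, -0.18167525]), 'wrist_torque': array([0.04076047, 0.00297573, 0.06701561]), 'grip_force': 0.0, 'finger_gap': 1.0013686886695665} -0.0188
scene {'mtx': array([[486.62384843,   0.        , 254.0066014 ],
       [  0.        , 486.62384843, 183.73305164],
       [  0.        ,   0.        ,   1.        ]]), 'R': array([[ 0.84798145, -0.52997691, -0.00720702],
       [-0.39233619, -0.61849298, -0.6808368 ],
       [ 0.35637029,  0.58016455, -0.7323997 ]]), 't': array([-0.51877789,  0.30601808,  0.90253365])}
top {'mtx': array([[420.09438982,   0.        , 256.11827949],
       [  0.        , 420.09438982, 193.05451367],
       [  0.        ,   0.        ,   1.        ]]), 'R': array([[ 0.02036793, -0.99971857,  0.0121629 ],
       [-0.99627315, -0.02131458, -0.08357925],
       [ 0.08381497, -0.01041524, -0.9964269 ]]), 't': array([-0.04628365,  0.62144075,  0.98905609])}
wrist {'mtx': array([[310.58423584,   0.        , 254.85747402],
       [  0.        , 310.58423584, 186.16237789],
       [  0.        ,   0.        ,   1.        ]]), 'mount': array([[ 5.66598987e-04, -9.65247470e-01, -2.61336950e-01,
         7.65860985e-02],
       [ 9.99999816e-01,  6.03523369e-04, -6.10343173e-05,
         1.28910606e-03],
       [ 2.16636177e-04, -2.61336867e-01,  9.65247634e-01,
        -1.78301700e-01],
       [ 0.00000000e+00,  0.00000000e+00,  0.00000000e+00,
         1.00000000e+00]])}
```

View pics/scene.png

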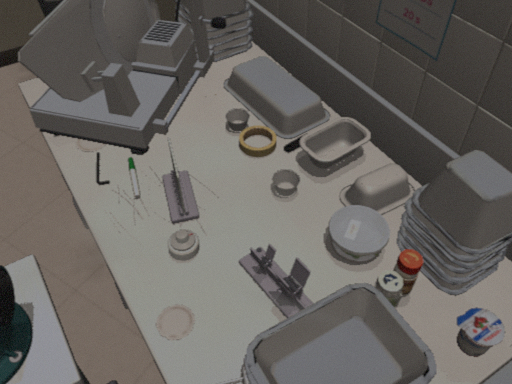

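View pics/top.png

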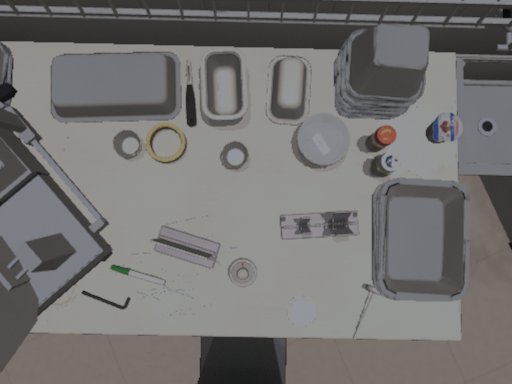

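The scene view shows the rack at about (275,280), with the small clip at (262,255) and the wide clip at (298,275). The card stand is at (180,190). In the top view the wide clip is at (341,223), the small one at (303,226) and the card at (182,246). I'll enlarge these next.

```bash
python3 - <<'E'
import cv2,numpy as np
def tile(f,x,y,w,h,s=8):
    c=cv2.resize(cv2.imread(f)[y:y+h,x:x+w],None,fx=s,fy=s,interpolation=cv2.INTER_CUBIC)
    for i in range(0,w,10):
        cv2.putText(c,str(x+i),(i*s,9),0,.33,(0,0,255),1);cv2.line(c,(i*s,10),(i*s,16),(0,0,255),1)
    for j in range(0,h,10):
        cv2.putText(c,str(y+j),(0,j*s+4),0,.33,(0,255,255),1);cv2.line(c,(22,j*s),(28,j*s),(0,255,255),1)
    return c
r=np.vstack([tile('pics/top.png',275,205,100,36),tile('pics/top.png',140,220,100,38)])
cv2.imwrite('pics/c1.png',r)
r=np.hstack([tile('pics/scene.png',230,235,50*2,86,5),tile('pics/scene.png',150,135,60,86,5)])
cv2.imwrite('pics/c2.png',r)
E
```

```text
(no output)
```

View pics/c1.png

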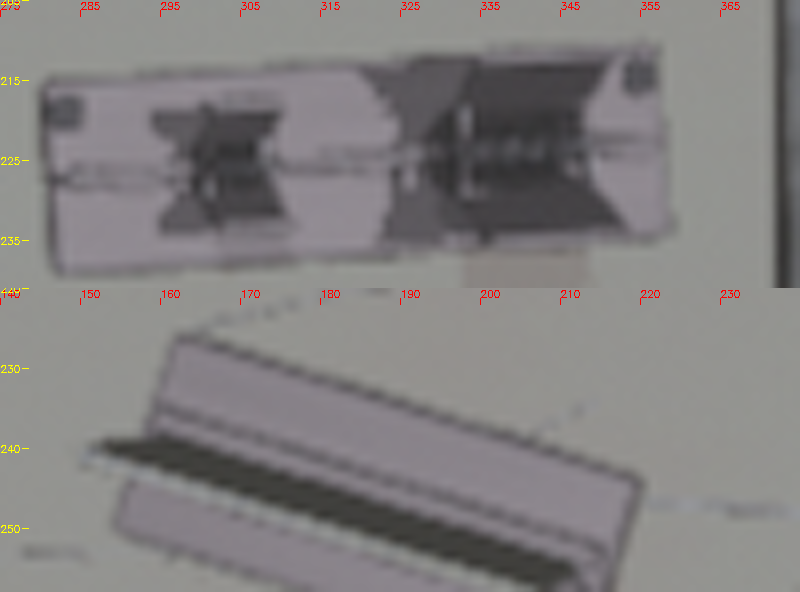

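View pics/c2.png

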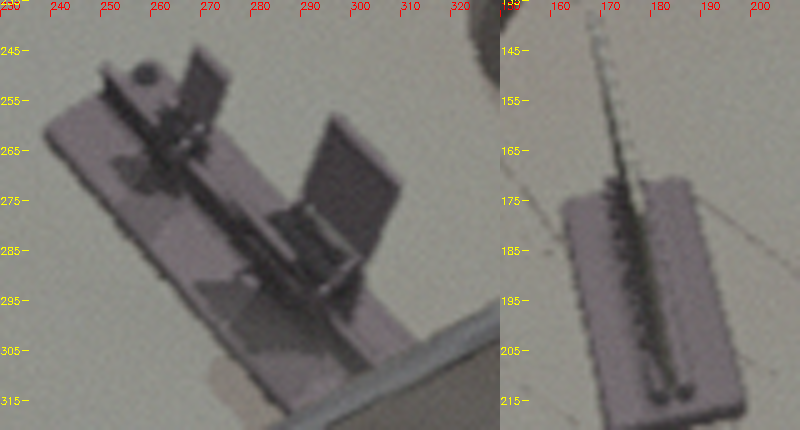

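```bash
cat > h.py <<'E'
import numpy as np, cv2
from plant import *
def cam(n):
    c=camera_params(n); return c["mtx"],c["R"],c["t"]
def wcam(s):
    c=camera_params("wrist");Rt=cv2.Rodrigues(np.array(s["eef_rot"]))[0];M=c["mount"]
    Rc=Rt@M[:3,:3];p=Rt@M[:3,3]+s["ee_pos"];return c["mtx"],Rc.T,-Rc.T@p
def tri(obs):
    A=[];b=[]
    for (K,R,t),(u,v) in obs:
        d=R.T@np.linalg.inv(K)@[u,v,1];d/=np.linalg.norm(d);P=np.eye(3)-np.outer(d,d);A.append(P);b.append(P@(-R.T@t))
    x,r=np.linalg.lstsq(np.vstack(A),np.hstack(b),rcond=None)[:2];return x.round(4),np.sqrt(r).round(4)
def onz(c,uv,z):
    K,R,t=c;o=-R.T@t;d=R.T@np.linalg.inv(K)@[*uv,1];return (o+d*(z-o[2])/d[2]).round(4)
def proj(c,X):
    K,R,t=c;q=K@(R@np.array(X)+t);return (q[:2]/q[2]).round(1)
E
python3 - <<'E'
from h import *
T,S=cam("top"),cam("scene")
print([-c[1].T@c[2] for c in(T,S)])
for s,t in[((296.5,258),(332.5,213)),((309.5,272),(350.5,213)),((168,140),(151,241))]:print(tri([(S,s),(T,t)]))
for p in[(332.5,213),(350.5,213),(333,234.5),(353,234.5)]:print('tail',onz(T,p,.104))
for p in[(279.5,215.5),(356.5,211),(358,234),(281.5,238.5)]:print('rack',onz(T,p,.01))
for p in[(161.5,226.5),(219.5,244),(155,250)]:print('stand',onz(T,p,.014))
print('card',onz(T,(151,241),.135))
for n,p in[('ramek',(235,156)),('ram2',(130,145)),('timer',(243,272))]:print(n,onz(T,p,.04))
E
```

```text
[array([ 0.53716973, -0.02272362,  1.03802459]), array([ 0.23833981, -0.6092883 ,  0.8656249 ])]
(array([ 0.5765, -0.2055,  0.0981]), array([0.0025]))
(array([ 0.5773, -0.2452,  0.1017]), array([0.0025]))
(array([0.5048, 0.1913, 0.1298]), array([0.0014]))
tail [ 0.5748 -0.2035  0.104 ]
tail [ 0.5756 -0.2437  0.104 ]
tail [ 0.5272 -0.2049  0.104 ]
tail [ 0.5281 -0.2493  0.104 ]
rack [ 0.5698 -0.0918  0.01  ]
rack [ 0.5847 -0.2807  0.01  ]
rack [ 0.5286 -0.2844  0.01  ]
rack [ 0.5139 -0.0975  0.01  ]
stand [0.5371 0.1942 0.014 ]
stand [0.4978 0.0526 0.014 ]
stand [0.4803 0.2076 0.014 ]
card [0.5059 0.1897 0.135 ]
ramek [0.7093 0.0193 0.04  ]
ram2 [0.7303 0.2716 0.04  ]
timer [ 0.4346 -0.0062  0.04  ]
```

Request:
servo_tool([
  [-0.085,-0.16,0,0,1],
  [-0.085,-0.16,0,0,1],
  [-0.085,-0.16,0,0,1],
  [-0.085,-0.16,0,0,1],
  [-0.085,-0.16,0,0,1],
])

```text
time: 0.6
ee_pos: [0.1924, 0.3091, 0.2049]
eef_rot: [-0.405, -3.115, 0.001]
force: [0.6, -0.2, -0.3]
finger_gap: 1.001
grip_force: 0.0
```

Request:
servo_tool([
  [0,0,0,0.047,1],
  [0,0,0,0.047,1],
  [0,0,0,0.047,1],
  [0,0,0,0.047,1],
  [0,0,0,0.047,1],
])

```text
time: 1.1
ee_pos: [0.1924, 0.3106, 0.205]
eef_rot: [-1.512, -2.754, 0.001]
force: [-0.2, 0.0, 0.5]
finger_gap: 1.002
grip_force: 0.0
```

Request:
servo_tool([
  [0,0,0,0.047,1],
  [0,0,0,0.047,1],
  [0,0,0,0.047,1],
  [0,0,0,0.047,1],
  [0,0,0,0.016,1],
])

```text
time: 1.6
ee_pos: [0.1924, 0.3107, 0.205]
eef_rot: [2.3, 2.14, -0.001]
force: [0.3, 0.2, 0.6]
finger_gap: 1.0
grip_force: 0.0
```

Request:
servo_tool([
  [-0.086,0.16,-0.023,0,1],
  [-0.086,0.16,-0.023,0,1],
  [-0.086,0.16,-0.023,0,1],
  [-0.086,0.16,-0.023,0,1],
  [-0.086,0.16,-0.023,0,1],
])

```text
time: 2.1
ee_pos: [0.3859, 0.1888, 0.2341]
eef_rot: [-2.296, -2.144, 0.0]
force: [0.5, 1.2, -0.1]
finger_gap: 1.0
grip_force: 0.0
```

Request:
servo_tool([
  [-0.086,0.16,-0.023,0,1],
  [-0.086,0.16,-0.023,-0.047,1],
  [0,0,0,0,1],
  [0,0,0,0,1],
])

```text
time: 2.5
ee_pos: [0.4617, 0.1413, 0.2448]
eef_rot: [-2.134, -2.303, 0.003]
force: [-1.0, 0.5, -0.4]
finger_gap: 0.998
grip_force: 0.0
```

```bash
python3 - <<'E'
from h import *
import pickle
s=sense();a=grab_frame("wrist");cv2.imwrite("pics/w1.png",a[...,::-1]);pickle.dump(s,open("w1.pkl","wb"))
print(s["ee_pos"],s["eef_rot"])
E
```

```text
[0.46170235 0.14126445 0.24476444] [-2.13358864 -2.30329575  0.00252847]
```

Request:
servo_tool([
  [-0.18,0.05,0,0,1],
  [-0.18,0.05,0,0,1],
  [-0.18,0.05,0,0,1],
  [-0.18,0.05,0,0,1],
  [-0.18,0.05,0,0,1],
])

```text
time: 3.05
ee_pos: [0.5414, -0.0773, 0.2461]
eef_rot: [2.129, 2.31, 0.001]
force: [1.1, 1.7, -0.6]
finger_gap: 1.0
grip_force: 0.0
```

Request:
servo_tool([
  [-0.18,0.05,0,0,1],
  [-0.18,0.05,0,0,1],
  [0,0,0,0,1],
  [0,0,0,0,1],
])

```text
time: 3.45
ee_pos: [0.5735, -0.1643, 0.2452]
eef_rot: [-2.13, -2.306, -0.0]
force: [-1.2, 0.5, -0.2]
finger_gap: 0.999
grip_force: 0.0
```

```bash
python3 - <<'E'
from h import *
import pickle
s=sense();a=grab_frame("wrist");cv2.imwrite("pics/w2.png",a[...,::-1]);pickle.dump(s,open("w2.pkl","wb"))
print(s["ee_pos"],s["eef_rot"])
a=[cv2.imread(f"pics/w{i}.png") for i in(1,2)]
cv2.imwrite("pics/w12.png",cv2.resize(np.vstack(a),(400,600),interpolation=cv2.INTER_AREA))
E
```

```text
[ 0.57350189 -0.16429196  0.24519853] [-2.13045939e+00 -2.30630629e+00 -3.11931254e-04]
```

View pics/w12.png

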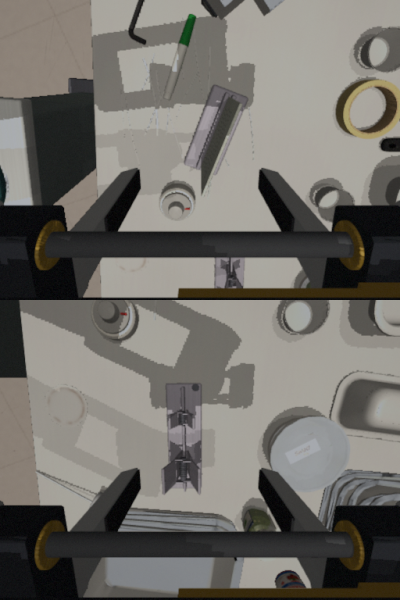

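The w1 view shows the card stand at about (275,180), with the card leaning towards the bottom of the picture. The w2 view shows the rack at x 211–260 and y 105–250, with the wide clip at the lower end at about (233,215). I'll crop both.

```bash
python3 - <<'E'
import cv2,numpy as np
def tile(f,x,y,w,h,s):
    c=cv2.resize(cv2.imread(f)[y:y+h,x:x+w],None,fx=s,fy=s,interpolation=cv2.INTER_CUBIC)
    for i in range(0,w,10):
        cv2.putText(c,str(x+i),(i*s,9),0,.33,(0,0,255),1);cv2.line(c,(i*s,10),(i*s,16),(0,0,255),1)
    for j in range(0,h,10):
        cv2.putText(c,str(y+j),(0,j*s+4),0,.33,(0,120,255),1);cv2.line(c,(22,j*s),(28,j*s),(0,120,255),1)
    return c
cv2.imwrite('pics/c3.png',np.hstack([tile('pics/w1.png',230,102,100,150,4),tile('pics/w2.png',200,102,70,150,4)]))
E
```

```text
(no output)
```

View pics/c3.png

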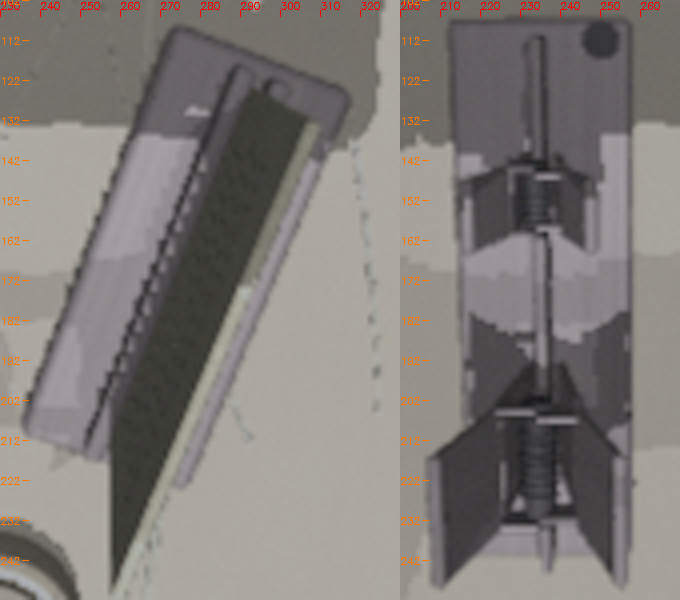

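```bash
python3 - <<'E'
from h import *
import pickle
T,S=cam("top"),cam("scene");W1,W2=[wcam(pickle.load(open(f"w{i}.pkl","rb"))) for i in(1,2)]
for n,w,t,s in[("+x+y",(255,215.5),(332.5,213),(296.5,258)),("+x-y",(256.5,249),(350.5,213),(309.5,272)),("-x+y",(207,217),(333,234.5),0),("-x-y",(210,249),(353,234.5),0)]:
    o=[(W2,w),(T,t)]; print(n,tri(o),tri(o+[(S,s)]) if s else '',onz(W2,w,.104))
a,b=(305.5,132),(258.5,250)
print(tri([(W1,a),(T,(151,241))]),tri([(W1,a),(T,(151,241)),(S,(168,140))]))
A,B=onz(W1,a,.135),onz(W1,b,.135);print(A,B,(A+B)/2,np.hypot(*(A-B)[:2]),np.degrees(np.arctan2(*(A-B)[:2])),proj(T,B),proj(S,B))
q=[onz(W2,p,.01) for p in[(213,107.5),(257.5,107.5)]];print(q)
f=[onz(W2,p,.034) for p in[(233.5,112),(235.5,198),(236.5,240)]];print(f)
f=[onz(W1,p,.014) for p in[(273,109),(316.5,125),(236,208)]];print(f)
E
```

```text
+x+y (array([ 0.5752, -0.2006,  0.1193]), array([0.0015])) (array([ 0.5764, -0.2064,  0.1001]), array([0.0032])) [ 0.5767 -0.2064  0.104 ]
+x-y (array([ 0.5782, -0.2414,  0.1138]), array([0.0042])) (array([ 0.5787, -0.2457,  0.1023]), array([0.0047])) [ 0.5816 -0.2463  0.104 ]
-x+y (array([ 0.5282, -0.1988,  0.1374]), array([0.0012]))  [ 0.5244 -0.2124  0.104 ]
-x-y (array([ 0.5288, -0.2492,  0.1058]), array([0.0011]))  [ 0.5293 -0.2505  0.104 ]
(array([0.5058, 0.1939, 0.1186]), array([0.0009])) (array([0.5051, 0.1936, 0.127 ]), array([0.0026]))
[0.5037 0.1955 0.135 ] [0.4702 0.0738 0.135 ] [0.48695 0.13465 0.135  ] 0.1262265423752073 15.39047535115348 [204.9 259. ] [177.2 176. ]
[array([ 0.5135, -0.098 ,  0.01  ]), array([ 0.5708, -0.0934,  0.01  ])]
[array([ 0.5418, -0.1007,  0.034 ]), array([ 0.5513, -0.2102,  0.034 ]), array([ 0.5564, -0.2698,  0.034 ])]
[array([0.4788, 0.2116, 0.014 ]), array([0.5368, 0.1959, 0.014 ]), array([0.4398, 0.0745, 0.014 ])]
```

Request:
servo_tool([
  [-0.082,-0.034,0.04,0,1],
  [-0.082,-0.034,0.1,0,1],
  [-0.082,-0.035,0.12,0,1],
  [0,0,0.12,0,1],
  [0,0,0,0,1],
])

```text
time: 4.0
ee_pos: [0.5502, -0.2253, 0.1461]
eef_rot: [-2.123, -2.303, 0.003]
force: [-0.6, 0.8, -0.4]
finger_gap: 0.999
grip_force: 0.0
```

Request:
servo_tool([
  [0,0,0,0,1],
  [0,0,0,0,1],
])

```text
time: 4.2
ee_pos: [0.5545, -0.2277, 0.1536]
eef_rot: [2.126, 2.307, 0.002]
force: [0.3, 0.1, 0.1]
finger_gap: 0.999
grip_force: 0.0
```

```bash
python3 - <<'E'
from h import *
s=sense();a=grab_frame("wrist");cv2.imwrite("pics/w3.png",a[...,::-1]);print(s["ee_pos"],s["eef_rot"])
W=wcam(s);x,y=np.array([.9969,.0787,0]),np.array([-.0787,.9969,0])
for i in(-1,1):
  for j in(-1,1): print(i,j,proj(W,np.array([.5527,-.2275,.104])+i*.028*x+j*.02*y))
E
```

```text
[ 0.55448846 -0.22772261  0.15362198] [2.12631105e+00 2.30701043e+00 2.29041245e-03]
-1 -1 [217. 229.]
-1 1 [215.5 179.9]
1 -1 [287.9 229.1]
1 1 [289.6 180.1]
```

View pics/w3.png

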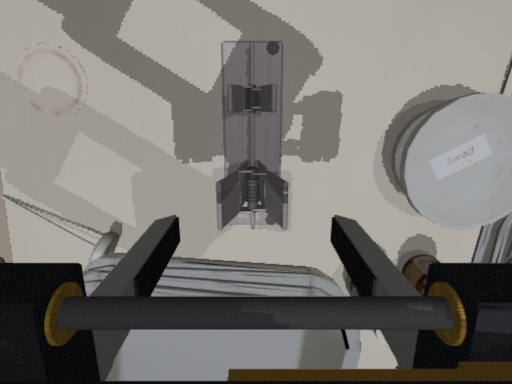

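The wide clip's tails appear at (217–219,180–230) and (287,180–229). The prediction from my measurements is the same to within 2 px. I'll descend.

Request:
servo_tool([
  [0,-0.007,0.1,0,1],
  [0,0,0.1,0,1],
  [0,0,0.1,0,1],
  [0,0,0.046,0,1],
  [0,0,0,0,1],
])

```text
time: 4.75
ee_pos: [0.551, -0.2281, 0.0634]
eef_rot: [-2.129, -2.307, 0.001]
force: [0.6, -0.3, -0.8]
finger_gap: 1.001
grip_force: 0.0
```

Request:
servo_tool([
  [0,0,0,0,1],
  [0,0,0,0,1],
])

```text
time: 4.95
ee_pos: [0.5528, -0.2293, 0.0665]
eef_rot: [2.129, 2.305, 0.002]
force: [0.7, -0.4, 0.2]
finger_gap: 1.001
grip_force: 0.0
```

Request:
servo_tool([
  [0,0,0,0,0],
  [0,0,0,0,-0.5],
  [0,0,0,0,-1],
  [0,0,0,0,-1],
  [0,0,0,0,-1],
])

```text
time: 5.45
ee_pos: [0.5514, -0.2288, 0.0642]
eef_rot: [-2.131, -2.308, -0.0]
force: [0.8, 1.0, -0.6]
finger_gap: 0.61
grip_force: 0.2
```

Request:
servo_tool([
  [0,0,0,0,-1],
  [0,0,0,0,-1],
  [0,0,0,0,-1],
  [0,0,0,0,-1],
  [0,0,0,0,-1],
])

```text
time: 5.95
ee_pos: [0.552, -0.229, 0.0648]
eef_rot: [2.13, 2.307, 0.001]
force: [1.4, 0.2, 3.4]
finger_gap: 0.257
grip_force: 30.0
```

Request:
servo_tool([
  [0,0,0,0,-1],
  [0,0,-0.04,0,-1],
  [0,0,-0.06,0,-1],
  [0,0,-0.08,0,-1],
  [0,0,-0.08,0,-1],
])

```text
time: 6.45
ee_pos: [0.5508, -0.2286, 0.1299]
eef_rot: [-2.13, -2.307, 0.001]
force: [0.8, 0.2, -1.4]
finger_gap: 0.257
grip_force: 30.0
```

Request:
servo_tool([
  [0,0,-0.1,0,-1],
  [0,0,-0.1,0,-1],
  [0,0,-0.1,0,-1],
  [0,0,-0.1,0,-1],
  [0,0,0,0,-1],
])

```text
time: 6.95
ee_pos: [0.5528, -0.2296, 0.2345]
eef_rot: [2.126, 2.302, 0.003]
force: [-0.9, -0.8, -0.2]
finger_gap: 0.26
grip_force: 30.0
```

```bash
python3 - <<'E'
from h import *
s=sense();a=grab_frame("scene");w=grab_frame("wrist");print(s["ee_pos"],s["eef_rot"],s["finger_gap"],s["grip_force"])
cv2.imwrite("pics/s4.png",a[...,::-1]);cv2.imwrite("pics/w4.png",w[...,::-1])
c=cv2.resize(a[120:320,180:380],(500,500),interpolation=2);d=cv2.resize(w,(300,225))
o=np.zeros((500,800,3),np.uint8);o[:,:500]=c;o[:225,500:]=d;cv2.imwrite("pics/m4.png",o[...,::-1])
E
```

```text
[ 0.5527956  -0.22962351  0.23451465] [2.12607842 2.30189818 0.0032001 ] 0.26002592955999765 29.978327304124832
```

View pics/m4.png

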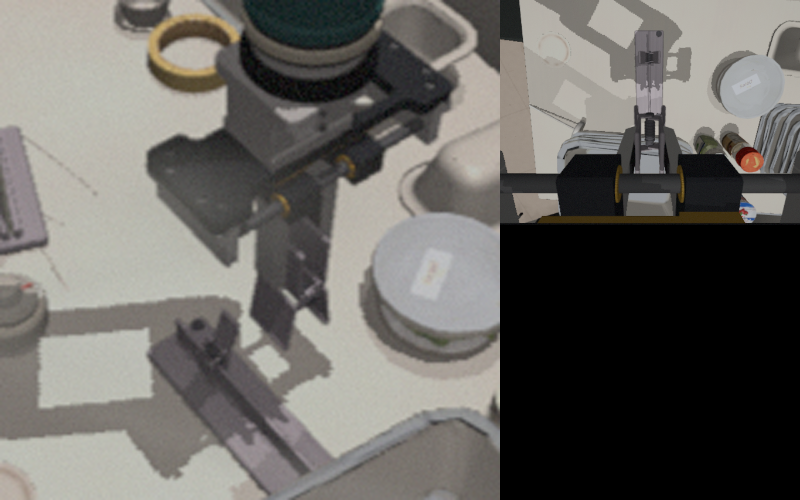

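The clip is held open with its jaws down, clear of the rack, and the small clip is still in place. I'll turn it and carry it over the card.

Request:
servo_tool([
  [0,0,0,0.037,-1],
  [0,0,0,0.037,-1],
  [0,0,0,0.037,-1],
  [0,0,0,0,-1],
])

```text
time: 7.45
ee_pos: [0.5504, -0.2283, 0.2266]
eef_rot: [-2.496, -1.901, 0.003]
force: [0.3, -0.2, -1.2]
finger_gap: 0.256
grip_force: 30.0
```

Request:
servo_tool([
  [0.147,-0.07,0,0,-1],
  [0.147,-0.07,0,0,-1],
  [0.147,-0.07,0,0,-1],
  [0.147,-0.07,0,0,-1],
  [0.147,-0.07,0,0,-1],
])

```text
time: 7.95
ee_pos: [0.5147, -0.0268, 0.2276]
eef_rot: [-2.495, -1.905, 0.003]
force: [1.0, 0.6, -0.2]
finger_gap: 0.26
grip_force: 30.0
```

Request:
servo_tool([
  [0.147,-0.07,0,0,-1],
  [0.147,-0.07,0,0,-1],
  [0.147,-0.07,0,0,-1],
  [0.147,-0.07,0,0,-1],
  [0,0,0,0,-1],
])

```text
time: 8.45
ee_pos: [0.4857, 0.136, 0.2279]
eef_rot: [-2.488, -1.913, 0.002]
force: [0.7, -1.0, -1.8]
finger_gap: 0.26
grip_force: 30.0
```

Request:
servo_tool([
  [0,0,0,0,-1],
  [0,0,0,0,-1],
  [0,0,0,0,-1],
])

```text
time: 8.75
ee_pos: [0.4877, 0.1307, 0.2288]
eef_rot: [-2.501, -1.901, 0.001]
force: [0.5, -0.4, -0.8]
finger_gap: 0.255
grip_force: 30.0
```

```bash
python3 - <<'E'
from h import *
s=sense();a=grab_frame("scene");w=grab_frame("wrist");print(s["ee_pos"],s["eef_rot"],s["finger_gap"],s["grip_force"])
T=grab_frame("top")
c=cv2.resize(w[90:330,170:340],None,fx=2.5,fy=2.5,interpolation=2);d=cv2.resize(a[90:230,120:240],None,fx=3,fy=3,interpolation=2)
o=np.zeros((600,785,3),np.uint8);o[:,:425]=c;o[:420,425:]=d;cv2.imwrite("pics/m5.png",o[...,::-1])
W=wcam(s);y=np.array([.2656,.9641,0])
for k in(-.065,0,.065):print(proj(W,np.array([.4875,.132,.135])+k*y))
E
```

```text
[0.48771014 0.1306655  0.2287822 ] [-2.50072188e+00 -1.90137302e+00  1.31056364e-03] 0.25512968336750536 29.98316690325737
[255.1 253.4]
[255.  188.5]
[254.9 115.2]
```

View pics/m5.png

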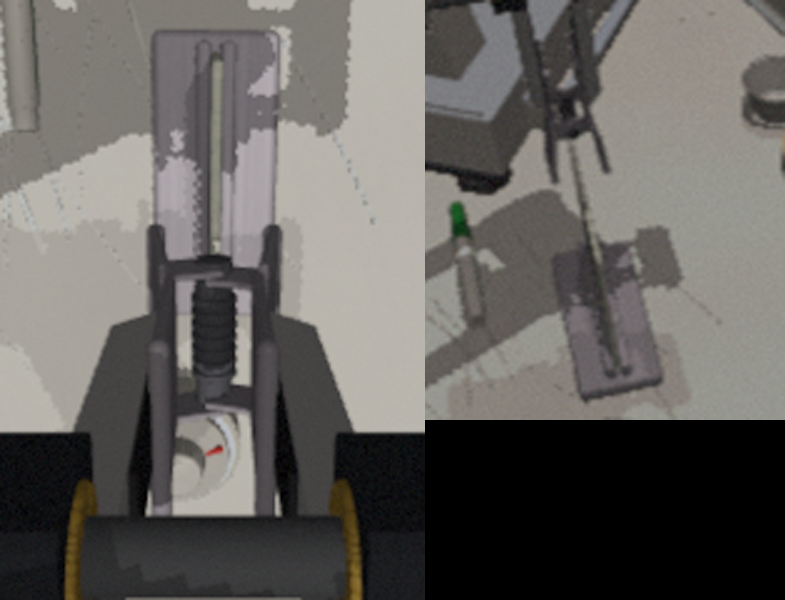

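The card edge runs at about column 256.8, midway between the open jaws (232.8 and 278.8). It is square, and the card's far end is at row 114 where I predicted 115. I'll lower gently with a 1 mm correction.

Request:
servo_tool([
  [0,0.004,0,0,-1],
  [0,0,0.04,0,-1],
  [0,0,0.04,0,-1],
  [0,0,0.04,0,-1],
  [0,0,0.04,0,-1],
])

```text
time: 9.4
ee_pos: [0.4881, 0.1317, 0.1877]
eef_rot: [-2.499, -1.903, 0.002]
force: [0.1, -0.7, -1.6]
finger_gap: 0.254
grip_force: 30.0
```

Request:
servo_tool([
  [0,0,0.03,0,-1],
  [0,0,0.03,0,-1],
  [0,0,0.01,0,-1],
  [0,0,0,0,-1],
  [0,0,0,0,-1],
])

```text
time: 9.9
ee_pos: [0.4888, 0.1317, 0.1722]
eef_rot: [2.499, 1.903, 0.001]
force: [0.0, 0.3, -0.9]
finger_gap: 0.257
grip_force: 30.0
```

Request:
servo_tool([
  [0,0,0,0,-1],
  [0,0,0,0,-1],
  [0,0,0,0,-1],
  [0,0,0,0,-1],
  [0,0,0,0,-1],
])

```text
time: 10.4
ee_pos: [0.4886, 0.1317, 0.1718]
eef_rot: [2.499, 1.903, 0.0]
force: [-0.1, 0.1, -0.9]
finger_gap: 0.261
grip_force: 30.0
```

```bash
python3 - <<'E'
from h import *
s=sense();a=grab_frame("scene");w=grab_frame("wrist");print(s["ee_pos"],s["eef_rot"],s["finger_gap"],s["grip_force"],s["force"])
c=cv2.resize(w[90:330,170:340],None,fx=2.5,fy=2.5,interpolation=2);d=cv2.resize(a[90:230,120:240],None,fx=3,fy=3,interpolation=2)
o=np.zeros((600,785,3),np.uint8);o[:,:425]=c;o[:420,425:]=d;cv2.imwrite("pics/m6.png",o[...,::-1])
E
```

```text
[0.48855578 0.13166053 0.17179482] [2.49949592e+00 1.90318356e+00 2.58814990e-04] 0.2605642640265472 29.983253180980682 [-0.07501213  0.08654564 -0.92641751]
```

View pics/m6.png

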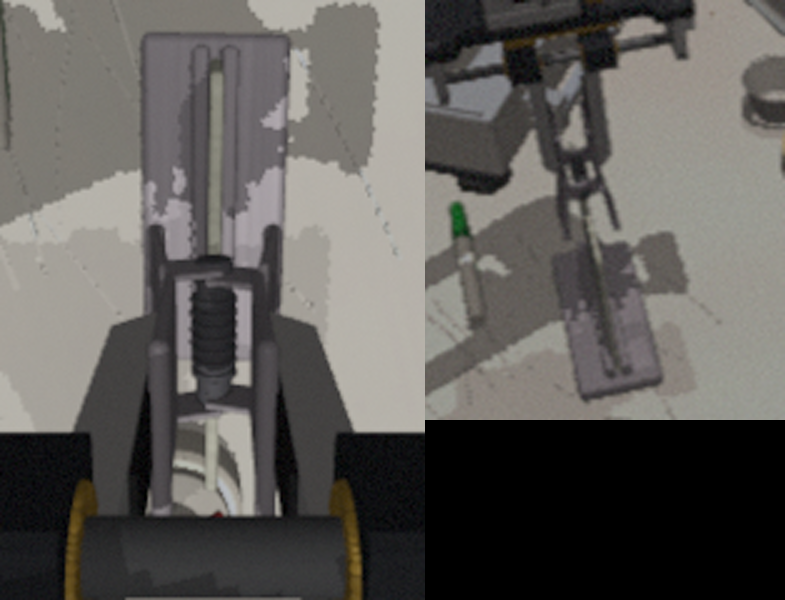

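The card edge passes centrally between the open jaws at column 216 of the crop, with the lips at 157 and 272, and it shows centred below the spring too. The lips straddle the edge in the scene view, and there is no contact force. I'll hand in.

```bash
python3 -c "from plant import *;print(close_job())"
```

```text
the job is handed in; nothing more can be done
None
```

I handed the job in at about 10.5 s with the wide clip held squeezed open, jaws down and centred over the middle of the card's top edge, its lips about 2 cm past the edge by my estimate; the last pictures and force reading showed no contact with the card, but the judge returned no verdict.

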